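Give the three baking tins their own lids back

TASK

The lids of the three baking tins have been mixed up: take them off and put each one on the tin of its own shape, so that every lid sits fully down over the rim. The bench is floury, so a lid that has to wait may be laid only on the wire cooling rack, never on the bench. Leave the tins standing where they are, and do not disturb the brush, the scraper or the shaker.

Things in the scene. Friction and masses are not known exactly. Their poses are not given: they have to be found in the camera images.
- round_lid: Round tin's lid: aluminium, 181 mm across, about 0.2 kg. Origin: centre of the lower edge of its skirt (10 mm deep, 2.5 thick, 8 mm play round the rim); plate from 10 to 13 mm above it. Strap handle in the middle: bar 72 (x) x 14 (y) x 5 mm, top at 41 mm, open below, legs at x +-34; grip it across y. Home: origin 10 mm below the rim's top; on a wrong tin, skirt standing on the rim.
- square_lid: Square tin's lid: aluminium, 141 x 141 mm, about 0.2 kg. Origin: centre of the lower edge of its skirt (10 mm deep, 2.5 thick, 8 mm play round the rim); plate from 10 to 13 mm above it. Strap handle in the middle: bar 72 (x) x 14 (y) x 5 mm, top at 41 mm, open below, legs at x +-34; grip it across y. Home: origin 10 mm below the rim's top; on a wrong tin, skirt standing on the rim.
- long_lid: Long tin's lid: aluminium, 229 (x) x 101 mm (y), about 0.2 kg. Origin: centre of the lower edge of its skirt (10 mm deep, 2.5 thick, 8 mm play round the rim); plate from 10 to 13 mm above it. Strap handle in the middle: bar 72 (x) x 14 (y) x 5 mm, top at 41 mm, open below, legs at x +-34; grip it across y. Home: origin 10 mm below the rim's top; on a wrong tin, skirt standing on the rim.
- round_tin: Round cake tin, open-topped, dark steel, empty, standing loose on the bench: rim 160 mm across, 6 mm wide, 75 mm high; about 0.42 kg. Origin: centre of its underside on the bench; z up.
- square_tin: Square cake tin, open-topped, dark steel, empty, standing loose: rim 120 x 120 mm, 6 mm wide, 60 mm high; about 0.42 kg. Origin: centre of its underside; x and y along its sides, z up.
- long_tin: Long loaf tin, open-topped, dark steel, empty, standing loose: rim 208 mm (its x) x 80 mm (its y), 6 mm wide, 68 mm high; about 0.42 kg. Origin: centre of its underside; z up.
- cooling_rack: Wire cooling rack, fixed on the bench, clean and empty: 230 mm (its x) x 190 mm (its y), flat top 25 mm above the bench. Origin: centre, at bench level. The free spot: any one lid can stand on it.
- bench_brush: Bystander: bench brush standing on its pale bristles beyond the tins, wooden back and handle, 265 mm long (its x), 40 wide, 59 high; origin at its underside, near the middle.
- scraper: Bystander: dough scraper lying flat beyond the tins, steel blade with dark wooden back, 110 x 150 x 20 mm; origin at its underside.
- shaker: Bystander: steel flour shaker standing upright to the left of the tins, 74 mm across, 99 mm high; origin at its underside.
Things that resemble listed ones, but are neither listed nor needed, are in the scene too. Leave any orange or purple look-alike of the square_lid alone.

How it is judged:
At the end, for the whole second after the job is handed in: The round lid is on the round tin, the square lid on the square tin and the long lid on the long tin, each within 13 mm of centred, level (0.06 rad) and fully down (plate on the rim, within 3.5 mm), the tins upright, all released and at rest (horizontal distance between round_lid and round_tin below 0.013 m and z of round_lid in the frame of round_tin between 0.0615 and 0.0685 m and angle between each of round_lid, round_tin, square_lid, square_tin, long_lid, long_tin's own z axis and vertical below 0.06 rad and linear speed of each of round_lid, round_tin, square_lid, square_tin, long_lid, long_tin below 0.02 m/s and angular speed of each of round_lid, square_lid, long_lid below 0.1 rad/s and horizontal distance between square_lid and square_tin below 0.013 m and z of square_lid in the frame of square_tin between 0.0465 and 0.0535 m and horizontal distance between long_lid and long_tin below 0.013 m and z of long_lid in the frame of long_tin between 0.0545 and 0.0615 m); the robot touches nothing.
It fails at once if a lid was put or dropped on the floury bench (height (world z) of any of round_lid, square_lid, long_lid below 0.012 m).
It fails at once if a tin was shifted more than 40 mm (distance of any of round_tin, square_tin, long_tin from where it was at the start of the episode above 0.04 m).
It fails at once if the brush, scraper or shaker was moved more than 25 mm (distance of any of bench_brush, scraper, shaker from where it was at the start of the episode above 0.025 m).
It also fails if it takes over 109 s, if anything falls off the work surface, if the arm or the gripper's body presses on something with over 40 N, if the wrist force passes 120 N, or if a joint passes its speed limit or range.

ROBOT

A 6-joint arm with a two-finger parallel gripper is mounted at the origin on the work surface. World frame = base frame: x ahead of the robot, y to its left, z up, the work surface at z = 0. Lengths are in m, angles in rad, forces in N, time in s.
With the tool pointing down it reaches from about 0.25 to 0.725 m from the base axis. Payload 9.7 kg.
Tool frame: the origin (TCP) lies at the very end of the fingers, on their centre line; the grasp point (between the pads) lies 19 mm behind it; z points along the fingers, y is the line along which they close (so a half turn about z gives the same grasp; the last joint's range is limited). The gripper opens to 85 mm and grips with 20 to 120 N. Pads are 22 mm wide; open, the fingers measure 114 mm over their backs; the gripper's body (76 mm by 85 mm) begins 54 mm behind the grasp point. The pads swing forward as they close: fully open they stand 13 mm farther back than shut.
Start: joints at [-1.159, 0.087, 0.176, 1.66, 0, 1.571], TCP at [0.22, -0.504, 0.231] pointing down, gripper open.
Joint ranges: [-3.13, 3.13], [-0.85, 1.81], [-1.15, 1.24], [-2.2, 2.28], [-1.44, 1.52], [-3.14, 3.14]. Speed limits (rad/s): [2.22, 2.22, 2.57, 3.14, 3.14, 3.14].

INTERFACE

Orientations are given as a rotation vector (axis times angle).
In Python, from station import ctrl gives the robot as it stands.
- The arm moves only by the shell command python3 -m pendant 'ROWS' [FORCE]. ROWS is JSON, one flat list of numbers, 5 for each row, row after row: the shift along the tool's x, y, z in cm, then the turn about the tool's z in degrees, then the finger opening in cm, from 0 to 8.54. A call has 1 to 12 rows; each row is the pose to reach, as a shift and turn from the pose commanded when the call began, along the tool's axes at that moment; what a row does not reach only later rows make up. A row lasts 1/8 s, in which the tool goes at most 62.5 mm and 10.7 degrees, less where a joint would pass 70% of its speed; a pose out of reach is approached as far as the arm can. A call with a gripper value outside its range is refused whole. The fingers move at their own pace and stop on an object; FORCE is the grip in N (left out, the last holds). Time passes only in rows, so rows that repeat a pose let the fingers close. It gives the time, the measured TCP pose, the force, the opening and the grip force at its end, in the units of the state.
- ctrl.observe(): the state, without advancing time (a new reading comes with each control period).
- ctrl.camera(name): name is "scene" or "top" or "wrist"; returns a dict with "image" (400x640x3 uint8, red, green, blue), "K" (3x3 intrinsics, pixels), "R" (3x3) and "t" (3): a world point X has camera coordinates R X + t. Camera axes: x right, y down, z forward; pixel columns grow to the right and rows downward; lengths in m; the calibration is good to about 2 mm. The wrist camera is an equidistant fisheye: a pixel r from the principal point sees the ray r / f radians off the axis. A picture is of the moment at which its call begins. There is no depth.
- ctrl.close_job(): hands the job in; it is judged then, once.
The state is a dict: "t": time; "joints": joint angles; "dq": joint speeds; "joint_efforts": joint torques, N m; "position": TCP position; "tool_rot": TCP orientation; "wrist_force": force on the tool from outside, world axes, zero at the start; "wrist_torque": the same for the moment, N m; "width": finger opening in m; "gripper_force": force on a finger pad.
Only numpy, scipy, OpenCV 4.12 (cv2) and the standard library are available. Lean on these libraries where they do the work, as an engineer would, in place of code of your own. Each camera call takes 0.05 s, during which the arm holds its last target. There are 200 camera calls.

## Working session

There is one attempt and no reset: what is moved stays moved. The work goes in short steps, Python scripts to look and compute and a shell command to move; the robot and the scene stay as the last step left them, time stands still between calls to the robot, and variables do not carry over. Pictures are saved under pics/ and viewed, at most 14 in all, crops included, and the job is handed in when it is done.

```bash
mkdir -p pics
python3 - <<'E'
from station import ctrl
import cv2
for n in ("scene","top"):
    c=ctrl.camera(n); cv2.imwrite(f"pics/{n}0.png",c["image"][:,:,::-1])
    print(n,c["K"].tolist(),c["R"].round(4).tolist(),c["t"].round(4).tolist())
s=ctrl.observe();print(s["t"],s["position"],s["tool_rot"],s["width"])
E
```

```text
scene [[462.8628805565005, 0.0, 321.4789689311241], [0.0, 462.8628805565005, 198.8585195597929], [0.0, 0.0, 1.0]] [[-0.5589, 0.8292, -0.0106], [0.6534, 0.4325, -0.6213], [-0.5106, -0.3542, -0.7835]] [0.1424, -0.3133, 1.8716]
top [[510.7664259694909, 0.0, 328.85052652888163], [0.0, 510.7664259694909, 195.6286061040194], [0.0, 0.0, 1.0]] [[0.0046, -1.0, 0.0043], [-0.9888, -0.0052, -0.149], [0.1491, -0.0036, -0.9888]] [0.1357, 0.4859, 1.5015]
0.1 [ 0.2200496  -0.50383043  0.23066001] [-3.07409257e+00 -6.42021457e-01  3.78528673e-04] 0.08575977814318268
```

View pics/top0.png

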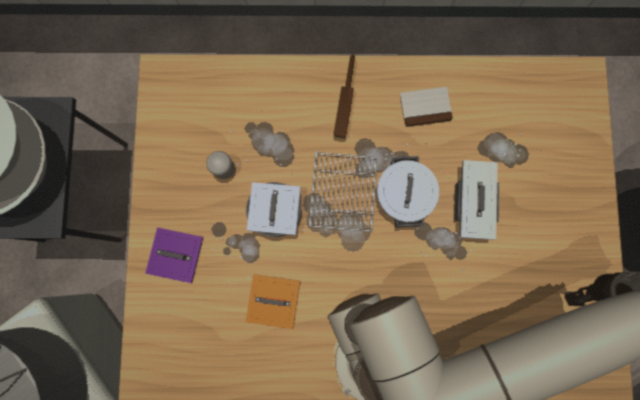

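View pics/scene0.png

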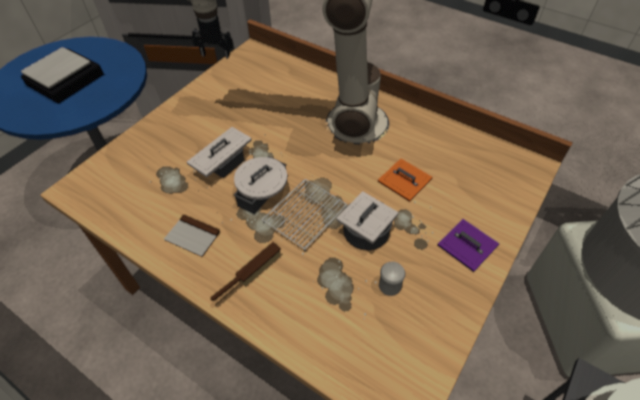

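Both pictures show the same layout. In the top view, the silver square lid at (274,209) sits on the round tin, the round lid at (408,190) on the long tin, and the long lid at (480,200) on the square tin. The rack is at (344,190). Candidates for the square lid are silver (274,209), orange (273,301) and purple (174,255). I choose the silver one and check it in a crop.

Run:
```python
import cv2
a=cv2.imread("pics/top0.png")[140:255,235:515]
b=cv2.resize(a,None,fx=2.85,fy=2.85,interpolation=cv2.INTER_CUBIC)
b=cv2.convertScaleAbs(b,alpha=1.3,beta=25)
cv2.imwrite("pics/crop1.png",b);print(b.shape)
```

```text
(328, 798, 3)
```

View pics/crop1.png

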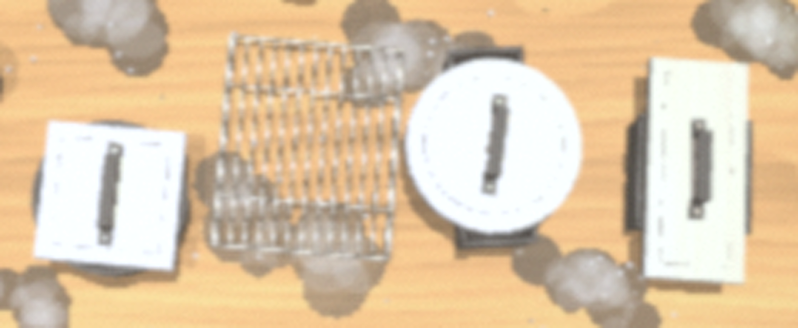

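The choice is confirmed: the silver lid has the handle at crop (110,194), and the look-alikes lie elsewhere. Next I measure.

```bash
cat > h.py <<'E'
import numpy as np, cv2
from station import ctrl
from scipy.spatial.transform import Rotation as Ro
def w(c,uv,z):
    R,t,K=map(np.array,(c["R"],c["t"],c["K"])); o=-R.T@t
    d=R.T@np.linalg.inv(K)@[uv[0],uv[1],1]
    return (o+d*(z-o[2])/d[2])[:2]
def bar(c,a,b,z):
    a,b=w(c,a,z),w(c,b,z); d=b-a
    return (a+b)/2, np.linalg.norm(d), np.degrees(np.arctan2(d[1],d[0]))
def go(x,y,z,yaw):
    "shift cm in tool axes and turn deg, tool x axis to lie along world angle yaw (mod 180)"
    s=ctrl.observe(); T=Ro.from_rotvec(s["tool_rot"]).as_matrix()
    sh=T.T@(np.array([x,y,z])-s["position"])*100
    d=np.radians(yaw); v=T.T@[np.cos(d),np.sin(d),0]
    a=(np.degrees(np.arctan2(v[1],v[0]))+90)%180-90
    print("pos",s["position"].round(4),"toolx",np.degrees(np.arctan2(T[1,0],T[0,0])).round(1),"q6",s["joints"][5].round(2),"shift",sh.round(2),"turn",a.round(1),"t",s["t"])
E
python3 - <<'E'
from h import *
c=ctrl.camera("top"); f=lambda p:(235+(p[0]-.9)/2.85,140+(p[1]-.9)/2.85)
for n,a,b,z in (("sq",(115,147),(104,241),.116),("rd",(499,98),(489,190),.109),("lg",(700,122),(696,215),.101)):
    print(n,bar(c,f(a),f(b),z))
for n,ps,z in (("rack",((232,36),(405,48),(390,258),(212,246)),.025),("longtin",((447,48),(523,47),(538,243),(458,250)),.068),("sqtin",((635,120),(752,120),(750,232),(628,232)),.06)
 ,("sqlid",((48,122),(187,133),(175,270),(35,257)),.088),("longlid",((650,58),(748,64),(744,282),(643,278)),.073)):
    P=np.array([w(c,f(p),z) for p in ps]); print(n,P.mean(0),np.linalg.norm(P-np.roll(P,-1,0),axis=1))
print("rdlid",w(c,f((494,145)),.081))
E
```

```text
sq (array([0.43773246, 0.29655203]), np.float64(0.09489235276285003), np.float64(174.56359859705026))
rd (array([ 0.49138383, -0.08902727]), np.float64(0.0947373574159871), np.float64(172.8288727767078))
lg (array([ 0.46867486, -0.29634117]), np.float64(0.0954145196601652), np.float64(175.31005981476514))
rack [0.50176475 0.09395073] [0.18678882 0.22719248 0.18801668 0.22774514]
longtin [ 0.49573286 -0.09290053] [0.07965498 0.20601871 0.08259229 0.21198052]
sqtin [ 0.46685726 -0.30141802] [0.12246053 0.11780419 0.12621687 0.1180757 ]
sqlid [0.43999605 0.29773211] [0.14278285 0.14053241 0.14199941 0.13870576]
longlid [ 0.47173413 -0.30297439] [0.10222714 0.22746436 0.10297823 0.22977024]
rdlid [ 0.49466656 -0.09347928]
```

```bash
python3 -c "
from h import *
go(.439,.297,.2,174.6)"
```

```text
pos [ 0.2201 -0.5038  0.2307] toolx 23.6 q6 1.57 shift [ 52.12 -64.62   3.14] turn 29.0 t 0.15
```

```bash
python3 -m pendant '[3,-4,0,10,5, 6,-8,0,10,5, 6,-8,0,10,5]' 40; python3 -c "
from h import *
s=ctrl.observe();print(s['joints'])
go(.439,.297,.2,174.6)"
```

```text
t: 0.52
position: [0.2436, -0.4045, 0.2318]
tool_rot: [3.119, 0.375, 0.001]
wrist_force: [-0.1, -0.9, 0.3]
width: 0.0501
gripper_force: 0.0
[-1.02901883e+00 -9.87334635e-02 -7.79840336e-03  1.66119688e+00
  2.72772726e-04  1.87304465e+00]
pos [ 0.2436 -0.4045  0.2318] toolx 13.7 q6 1.87 shift [ 35.63 -63.52   3.17] turn 19.1 t 0.525
```

```bash
python3 -m pendant '[6,-5,0,-10,5, 12,-10,0,-20,5, 17,-15,0,-30,5, 20,-20,0,-40,5, 23,-26,0,-50,5, 26,-32,0,-60,5, 29,-38,0,-70,5, 31,-44,0,-80,5, 33,-50,0,-90,5, 35,-56,0,-100,5, 35.6,-61,0,-110,5, 35.6,-63.5,0,-120,5]'; python3 -c "
from h import *
go(.439,.297,.2,174.6)"
```

```text
t: 2.02
position: [0.4403, 0.2962, 0.2307]
tool_rot: [1.23, 2.891, -0.001]
wrist_force: [1.9, -0.2, 0.2]
width: 0.0502
gripper_force: 0.0
pos [0.4403 0.2962 0.2307] toolx 133.9 q6 1.4 shift [ 0.14 -0.04  3.07] turn -40.7 t 2.025
```

```bash
python3 -m pendant '[0,0,1,-10,5, 0,0,2,-20,5, 0.1,0,3,-30,5, 0.1,0,4,-40.7,5, 0.1,0,5,-40.7,5, 0.1,0,5,-40.7,5, 0.1,0,5,-40.7,5]'
python3 - <<'E'
from h import *
c=ctrl.camera("wrist");cv2.imwrite("pics/w1.png",c["image"][:,:,::-1]);print(c["K"][0],c["R"].round(3).tolist(),c["t"])
go(.439,.297,.096,174.6)
E
```

```text
t: 2.9
position: [0.4394, 0.2949, 0.1815]
tool_rot: [0.16, 3.137, 0.0]
wrist_force: [-0.5, 0.3, 0.1]
width: 0.0504
gripper_force: 0.0
[309.70691629   0.         314.99523056] [[0.1, 0.995, 0.0], [0.941, -0.095, 0.325], [0.323, -0.033, -0.946]] [-0.33700898 -0.41117374  0.20148975]
pos [0.4394 0.2949 0.1817] toolx 174.2 q6 0.69 shift [0.07 0.2  8.57] turn -0.4 t 2.95
```

View pics/w1.png

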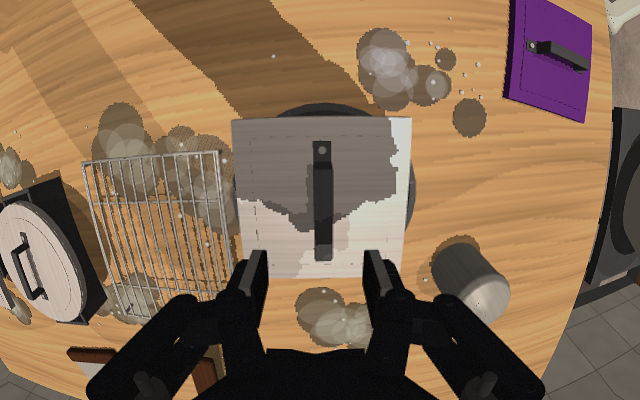

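The wrist view shows the handle from (322,142) to (323,260), nearly upright between the fingers. The round tin's rim peeks out around the lid.

```bash
cat >> h.py <<'E'
def wf(c,uv,z):
    R,t,K=map(np.array,(c["R"],c["t"],c["K"])); o=-R.T@t
    p=np.array([(uv[0]-K[0,2])/K[0,0],(uv[1]-K[1,2])/K[1,1]]); r=np.hypot(*p)
    d=R.T@np.r_[p/r*np.sin(r),np.cos(r)]
    return (o+d*(z-o[2])/d[2])[:2]
def wbar(c,a,b,z):
    a,b=wf(c,a,z),wf(c,b,z); d=b-a
    return (a+b)/2, np.linalg.norm(d), np.degrees(np.arctan2(d[1],d[0]))
E
python3 - <<'E'
from h import *
c=ctrl.camera("wrist")
print(wbar(c,(322,142),(323,260),.116))
for p in ((231,120),(412,116),(404,277),(239,277)): print(wf(c,p,.088))
E
```

```text
(array([0.43121108, 0.30073814]), np.float64(0.0905073104631902), np.float64(-4.811268901155372))
[0.36476352 0.23652785]
[0.37513949 0.37688414]
[0.52030144 0.36970383]
[0.5043182  0.21736109]
```

```bash
python3 -m pendant '[0,0.4,3,0,5, 0,0.4,6,0,5, 0,0.4,8,0,5, 0,0.4,8.5,0,5, 0,0.4,8.5,0,5, 0,0.4,8.5,0,0, 0,0.4,8.5,0,0, 0,0.4,8.5,0,0, 0,0.4,8.5,0,0, 0,0.4,8.5,0,0, 0,0.4,8.5,0,0]' 50
```

```text
t: 4.38
position: [0.44, 0.2992, 0.0973]
tool_rot: [0.156, 3.136, 0.002]
wrist_force: [-0.3, -0.2, 4.6]
width: 0.0125
gripper_force: 48.9
```

```bash
python3 -m pendant '[0,0,-2,0,0, 0,0,-4,0,0, 0,0,-6,0,0, 0,0,-6,0,0]'; python3 -c "
from h import *
go(.50,.094,.12,172)"
```

```text
t: 4.88
position: [0.4401, 0.2992, 0.1573]
tool_rot: [0.156, 3.136, 0.002]
wrist_force: [0.7, 1.2, -1.7]
width: 0.0124
gripper_force: 49.2
pos [0.4401 0.2992 0.1573] toolx 174.3 q6 0.7 shift [ -8.   -19.83   3.72] turn 2.3 t 4.875
```

```bash
python3 -m pendant '[-2,-5,0,0,0, -4,-10,0,0,0, -6,-15,0,2,0, -8,-19,0,2,0, -8,-19.8,0,2,0, -8,-19.8,0,2,0, -8,-19.8,4,2,0, -8,-19.8,7,2,0, -8,-19.8,9,2,0, -8,-19.8,10.3,2,0, -8,-19.8,10.8,2,0, -8,-19.8,10.8,2,0]'
python3 - <<'E'
from h import *
go(.50,.094,.047,172)
E
```

```text
t: 6.38
position: [0.4996, 0.0943, 0.0485]
tool_rot: [0.21, 3.134, 0.0]
wrist_force: [-0.0, 0.2, -1.3]
width: 0.0126
gripper_force: 49.4
pos [0.4996 0.0943 0.0485] toolx 172.3 q6 0.32 shift [-0.04 -0.02  0.15] turn 0.3 t 6.375
```

```bash
python3 -m pendant '[0,0,0.2,0,0, 0,0,0.2,0,0, 0,0,0.2,0,5, 0,0,0.2,0,5, 0,0,0.2,0,5, 0,0,-3,0,5, 0,0,-7,0,5, 0,0,-12,0,5, 0,0,-14,0,5, 0,0,-14,0,5]'
python3 - <<'E'
from h import *
go(.493,-.091,.131,173)
c=ctrl.camera("top")
b=cv2.convertScaleAbs(cv2.resize(c["image"][140:255,235:515,::-1],None,fx=2.85,fy=2.85,interpolation=cv2.INTER_CUBIC),alpha=1.3,beta=25)
cv2.imwrite("pics/crop2.png",b)
E
```

```text
t: 7.62
position: [0.5003, 0.0941, 0.1897]
tool_rot: [0.211, 3.132, 0.001]
wrist_force: [0.4, -0.5, -0.6]
width: 0.0501
gripper_force: 0.0
pos [0.5003 0.0941 0.1897] toolx 172.3 q6 0.32 shift [ -1.75 -18.44   5.86] turn -0.7 t 7.625
```

View pics/crop2.png

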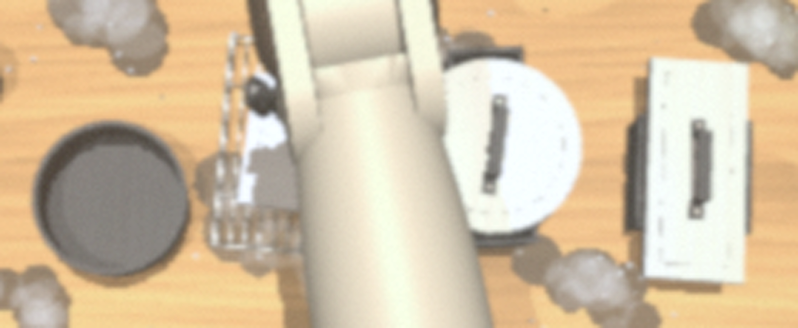

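The square lid is on the rack. The round tin is open, with its rim spanning crop x 33–190 and y 120–277. I'll go above the round lid next.

```bash
python3 -m pendant '[-0.5,-5,0,0,5, -1,-10,0,0,5, -1.5,-15,0,-0.7,5, -1.7,-18.4,1,-0.7,5, -1.7,-18.4,2,-0.7,5, -1.7,-18.4,2,-0.7,5]'
python3 - <<'E'
from h import *
c=ctrl.camera("top"); f=lambda p:(235+(p[0]-.9)/2.85,140+(p[1]-.9)/2.85)
for p in ((111.5,198.5),(33,198),(190,198),(111,120),(111,277)): print(w(c,f(p),.075).round(4))
go(.493,-.091,.090,173)
c=ctrl.camera("wrist");cv2.imwrite("pics/w2.png",c["image"][:,:,::-1])
E
```

```text
t: 8.43
position: [0.4908, -0.0903, 0.1663]
tool_rot: [-0.192, -3.133, -0.001]
wrist_force: [0.2, 0.3, 0.1]
width: 0.0498
gripper_force: 0.0
[0.438  0.2988]
[0.4381 0.3792]
[0.439  0.2184]
[0.5197 0.301 ]
[0.3577 0.2976]
pos [ 0.4912 -0.09    0.1672] toolx 173.0 q6 -0.06 shift [-0.2  -0.08  7.72] turn 0.0 t 8.475
```

View pics/w2.png

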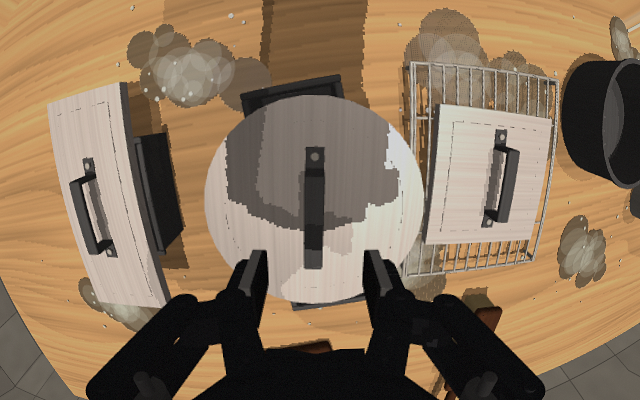

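The handle spans (315,148) to (314,268), centred between the fingers at 315. I'll grip it now.

```bash
python3 -m pendant '[-0.2,0,3,0,5, -0.2,0,6,0,5, -0.2,0,7.2,0,5, -0.2,0,7.7,0,5, -0.2,0,7.7,0,5, -0.2,0,7.7,0,0, -0.2,0,7.7,0,0, -0.2,0,7.7,0,0, -0.2,0,7.7,0,0, -0.2,0,7.7,0,0, -0.2,0,7.7,0,0]' 50
```

```text
t: 9.9
position: [0.4941, -0.091, 0.0921]
tool_rot: [0.192, 3.134, -0.0]
wrist_force: [-0.1, 1.0, 6.8]
width: 0.0125
gripper_force: 48.9
```

```bash
python3 -m pendant '[0,0,-2,0,0, 0,0,-4,0,0, 0,0,-6,0,0, 0,0,-8,0,0, 0,0,-8,0,0, 0,0,-8,0,0]'; python3 -c "
from h import *
go(.4385,.2988,.15,175)"
```

```text
t: 10.65
position: [0.4933, -0.0909, 0.1701]
tool_rot: [-0.192, -3.134, -0.0]
wrist_force: [-0.2, -0.7, -3.4]
width: 0.0127
gripper_force: 49.1
pos [ 0.4933 -0.0909  0.1701] toolx 173.0 q6 -0.06 shift [10.19 38.01  2.03] turn -2.0 t 10.65
```

```bash
python3 -m pendant '[1,4,0,0,0, 2.5,9,0,0,0, 4,15,0,0,0, 5.5,21,0,0,0, 7,27,0,0,0, 8.5,32,0,-2,0, 9.7,36,0,-2,0, 10.2,38,0,-2,0, 10.2,38,0,-2,0, 10.2,38,0,-2,0, 10.2,38,3,-2,0, 10.2,38,3,-2,0]'
python3 - <<'E'
from h import *
go(.4385,.2988,.09,175)
c=ctrl.camera("wrist");a=c["image"];cv2.imwrite("pics/w3.png",a[:,:,::-1])
E
```

```text
t: 12.15
position: [0.4382, 0.2969, 0.1394]
tool_rot: [-0.14, -3.136, 0.004]
wrist_force: [0.3, 0.5, -2.2]
width: 0.0124
gripper_force: 49.2
pos [0.4382 0.2969 0.1394] toolx 174.9 q6 0.68 shift [-0.03  0.21  4.94] turn -0.1 t 12.15
```

View pics/w3.png

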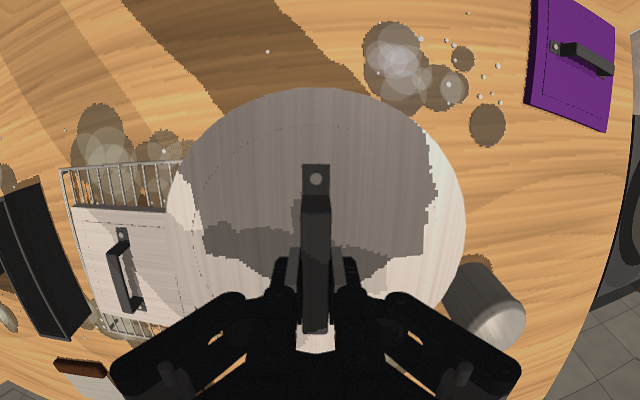

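The lid hangs level over the round tin. Its rim passes through about (312,87), (200,145), (430,135), (166,230) and (466,228).

Run:
```python
from h import *
from scipy.optimize import least_squares
c=ctrl.camera("wrist")
for z in (.125,.128):
    P=np.array([wf(c,p,z) for p in ((312,87),(200,145),(426,130),(166,230),(466,228))])
    r=least_squares(lambda v:np.hypot(*(P-v[:2]).T)-v[2],[.44,.3,.09]); print(r.x,r.fun.round(4))
go(.4385,.2988,.09,175)
```

```text
[0.44269422 0.29787045 0.09273215] [ 0.0009 -0.0018  0.0004  0.001  -0.0005]
[0.44103551 0.29799257 0.09097968] [ 0.0009 -0.0018  0.0004  0.001  -0.0005]
pos [0.439  0.2978 0.1419] toolx 174.9 q6 0.68 shift [0.06 0.09 5.19] turn -0.1 t 12.25
```

```bash
python3 -m pendant '[0.2,0.1,1.5,0,0, 0.2,0.1,3,0,0, 0.2,0.1,4,0,0, 0.2,0.1,4.5,0,0, 0.2,0.1,4.9,0,0, 0.2,0.1,5.1,0,0, 0.2,0.1,5.1,0,0]'
```

```text
t: 13.12
position: [0.4369, 0.2999, 0.0904]
tool_rot: [0.137, 3.138, 0.0]
wrist_force: [-0.2, -0.9, -1.8]
width: 0.0124
gripper_force: 49.2
```

```bash
python3 -m pendant '[0,0,0.2,0,0, 0,0,0.2,0,0, 0,0,0.2,0,3, 0,0,0.2,0,5, 0,0,0.2,0,5, 0,0,0.2,0,5, 0,0,-3,0,5, 0,0,-7,0,5, 0,0,-10,0,5, 0,0,-10,0,5]'
python3 - <<'E'
from h import *
go(.470,-.300,.20,175)
E
```

```text
t: 14.38
position: [0.4377, 0.3004, 0.1927]
tool_rot: [0.137, 3.135, 0.004]
wrist_force: [-0.7, -0.1, -0.8]
width: 0.0501
gripper_force: 0.0
pos [0.4377 0.3004 0.1927] toolx 175.0 q6 0.69 shift [ -8.46 -59.53  -0.85] turn -0.0 t 14.375
```

Next the long lid, with a picture on arrival.

```bash
python3 -m pendant '[-1,-6,0,0,5, -2,-12,0,0,5, -3,-18,0,0,5, -4,-24,0,0,5, -5,-30,0,0,5, -6,-36,0,0,5, -7,-42,0,0,5, -8,-48,0,0,5, -8.5,-54,1,0,5, -8.5,-59.5,3,0,5, -8.5,-59.5,3,0,5, -8.5,-59.5,3,0,5]'
python3 - <<'E'
from h import *
go(.470,-.300,.083,175)
c=ctrl.camera("wrist");cv2.imwrite("pics/w4.png",c["image"][:,:,::-1])
c=ctrl.camera("top")
b=cv2.convertScaleAbs(cv2.resize(c["image"][140:255,235:515,::-1],None,fx=2.85,fy=2.85,interpolation=cv2.INTER_CUBIC),alpha=1.3,beta=25)
cv2.imwrite("pics/crop3.png",b)
E
```

```text
t: 15.88
position: [0.4693, -0.3, 0.1594]
tool_rot: [-0.138, -3.137, -0.002]
wrist_force: [-0.4, 1.5, 0.2]
width: 0.0497
gripper_force: 0.0
pos [ 0.4693 -0.3     0.1594] toolx 175.0 q6 -0.48 shift [-0.08 -0.    7.64] turn -0.0 t 15.875
```

View pics/w4.png

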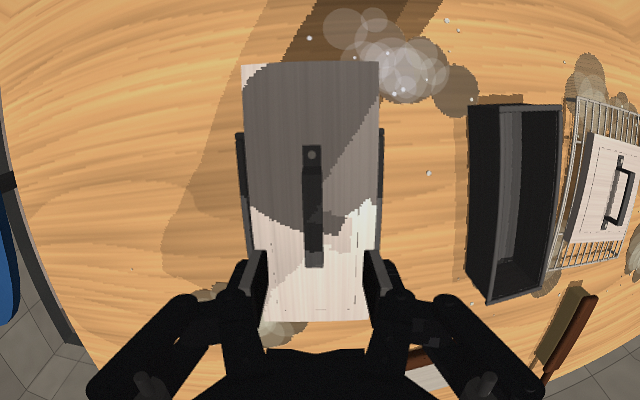

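View pics/crop3.png

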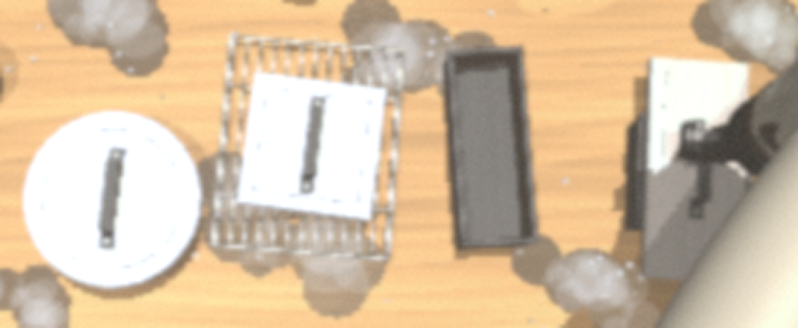

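The round lid is seated, its circle at crop (112,200). The long tin's rim corners are at crop (446,48), (524,46), (537,243) and (459,249). In the wrist view the long lid's handle, (312,146) to (314,267), is between the fingers.

```bash
python3 -m pendant '[-0.2,-0.1,3,0,5, -0.2,-0.1,6,0,5, -0.2,-0.1,7,0,5, -0.2,-0.1,7.5,0,5, -0.2,-0.1,7.5,0,5, -0.2,-0.1,7.5,0,0, -0.2,-0.1,7.5,0,0, -0.2,-0.1,7.5,0,0, -0.2,-0.1,7.5,0,0, -0.2,-0.1,7.5,0,0, -0.2,-0.1,7.5,0,0]' 50
python3 - <<'E'
from h import *
c=ctrl.camera("top"); f=lambda p:(235+(p[0]-.9)/2.85,140+(p[1]-.9)/2.85)
P=np.array([w(c,f(p),.068) for p in ((446,48),(524,46),(537,243),(459,249))])
print(P.mean(0),np.linalg.norm(P-np.roll(P,-1,0),axis=1)); d=P[0]+P[1]-P[2]-P[3];print(np.degrees(np.arctan2(d[1],d[0])))
for z in (.078,.088):print("rdlid",z,w(c,f((112,200)),z),w(c,f((24,200)),z),w(c,f((201,200)),z))
P=np.array([w(c,f(p),.038) for p in ((257,72),(386,87),(371,219),(238,203))])
print(P.mean(0),np.linalg.norm(P-np.roll(P,-1,0),axis=1)); d=P[0]+P[1]-P[2]-P[3];print(np.degrees(np.arctan2(d[1],d[0])))
E
```

```text
t: 17.35
position: [0.4718, -0.3017, 0.0861]
tool_rot: [0.137, 3.138, -0.001]
wrist_force: [0.9, -0.2, 6.9]
width: 0.0121
gripper_force: 48.9
[ 0.4962576  -0.09290999] [0.08180032 0.20699926 0.08044199 0.21103638]
2.65306112013944
rdlid 0.078 [0.4361224 0.2979247] [0.43566143 0.38783198] [0.43658886 0.20694748]
rdlid 0.088 [0.43490421 0.29688113] [0.43444635 0.38618033] [0.43536751 0.20651921]
[0.50082742 0.09098621] [0.13813435 0.14215874 0.14054814 0.14180177]
-7.2700475898327594
```

```bash
python3 -m pendant '[0,0,-2,0,0, 0,0,-4,0,0, 0,0,-6,0,0, 0,0,-6,0,0, 0,0,-6,0,0]'; python3 -c "
from h import *
go(.496,-.093,.13,184)"
```

```text
t: 18.02
position: [0.4712, -0.3013, 0.144]
tool_rot: [-0.137, -3.137, -0.001]
wrist_force: [0.6, -0.1, -2.8]
width: 0.0125
gripper_force: 49.2
pos [ 0.4712 -0.3013  0.144 ] toolx 175.0 q6 -0.48 shift [-0.65 20.97  1.42] turn -9.0 t 18.025
```

```bash
python3 -m pendant '[-0.2,5,0,0,0, -0.4,10,0,0,0, -0.5,16,0,-4,0, -0.6,20,0,-7.7,0, -0.6,21,0,-7.7,0, -0.6,21,0,-7.7,0, -0.6,21,1.5,-7.7,0, -0.6,21,2.5,-7.7,0, -0.6,21,2.5,-7.7,0, -0.6,21,2.5,-7.7,0]'
python3 - <<'E'
from h import *
go(.496,-.093,.084,182.65)
c=ctrl.camera("wrist");cv2.imwrite("pics/w5.png",c["image"][:,:,::-1])
E
```

```text
t: 19.27
position: [0.4958, -0.0932, 0.1203]
tool_rot: [0.073, -3.141, 0.0]
wrist_force: [0.1, 0.2, -2.4]
width: 0.0126
gripper_force: 49.3
pos [ 0.4958 -0.0932  0.1203] toolx -177.3 q6 -0.23 shift [-0.02  0.02  3.63] turn 0.0 t 19.275
```

View pics/w5.png

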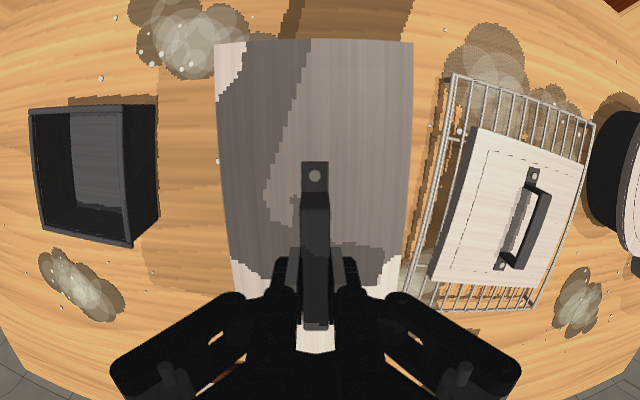

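The lid covers the long tin, with its near corners at (215,44) and (413,42). The square tin is open at the left.

Run:
```python
from h import *
c=ctrl.camera("wrist")
a,b=[wf(c,p,.108) for p in ((215,44),(413,42))]; m=(a+b)/2; d=b-a
n=np.array([-d[1],d[0]])/np.linalg.norm(d); n*=np.sign(n[0])
print(a,b,np.linalg.norm(d),"centre",m+n*.1145,np.degrees(np.arctan2(n[1],n[0])))
go(.496,-.093,.084,182.65)
```

```text
[ 0.38441981 -0.14941622] [ 0.37867503 -0.04979582] 0.09978590073364627 centre [ 0.49585751 -0.09301414] 3.3004033762593834
pos [ 0.496  -0.093   0.1207] toolx -177.3 q6 -0.23 shift [0.01 0.   3.67] turn 0.0 t 19.375
```

Centred. I'll lower it.

```bash
python3 -m pendant '[0,0,1,0,0, 0,0,2,0,0, 0,0,2.7,0,0, 0,0,3.2,0,0, 0,0,3.5,0,0, 0,0,3.65,0,0, 0,0,3.65,0,0]'
```

```text
t: 20.25
position: [0.496, -0.0928, 0.0842]
tool_rot: [-0.074, 3.14, -0.0]
wrist_force: [-1.3, 0.5, 1.4]
width: 0.0123
gripper_force: 49.6
```

Contact has just begun at the expected height, so I release, back off and look.

```bash
python3 -m pendant '[0,0,0.1,0,3, 0,0,0.1,0,5, 0,0,0.1,0,5, 0,0,0.1,0,5, 0,0,-3,0,5, 0,0,-7,0,5, 0,0,-9,0,5, 0,5,-9,0,5, 0,10,-9,5,5, 0,15,-9,9,5, 0.5,18.5,-9,9,5, 0.5,18.5,-9,9,5]'
python3 - <<'E'
from h import *
go(.501,.092,.047,172.7)
c=ctrl.camera("wrist");cv2.imwrite("pics/w6.png",c["image"][:,:,::-1])
c=ctrl.camera("top")
b=cv2.convertScaleAbs(cv2.resize(c["image"][140:255,235:515,::-1],None,fx=2.85,fy=2.85,interpolation=cv2.INTER_CUBIC),alpha=1.3,beta=25)
cv2.imwrite("pics/crop4.png",b)
E
```

```text
t: 21.75
position: [0.4818, 0.0937, 0.1738]
tool_rot: [0.168, 3.137, 0.0]
wrist_force: [0.8, -0.5, 0.6]
width: 0.0498
gripper_force: 0.0
pos [0.4818 0.0937 0.1738] toolx 173.9 q6 0.3 shift [-1.93  0.04 12.68] turn 1.2 t 21.75
```

View pics/w6.png

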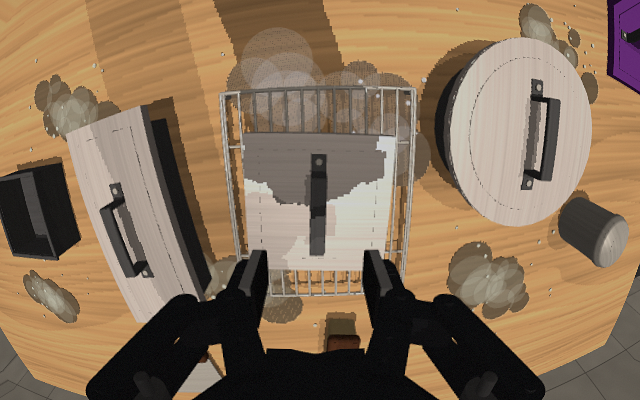

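View pics/crop4.png

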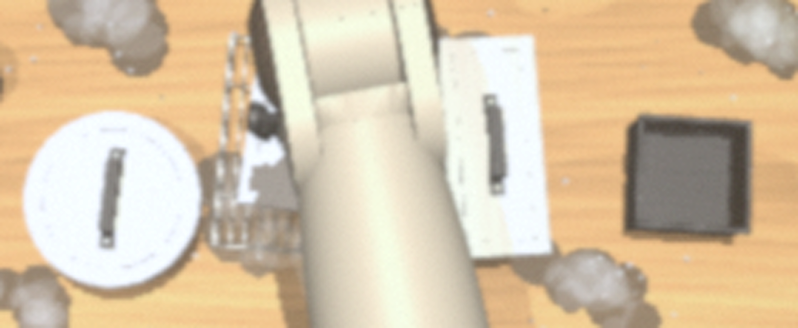

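The long lid is seated, its near face flush over the tin. The square tin's rim corners are at crop (637,116), (752,120), (749,238) and (626,232). The square lid's handle lies at wrist pixels (318,155) to (317,253).

```bash
python3 -m pendant '[-1.9,0,4,1.5,5, -1.9,0,8,1.5,5, -1.9,0,11,1.5,5, -1.9,0,12.2,1.5,5, -1.9,0,12.6,1.5,5, -1.9,0,12.6,1.5,5, -1.9,0,12.6,1.5,0, -1.9,0,12.6,1.5,0, -1.9,0,12.6,1.5,0, -1.9,0,12.6,1.5,0, -1.9,0,12.6,1.5,0, -1.9,0,12.6,1.5,0]' 50
python3 - <<'E'
from h import *
c=ctrl.camera("top"); f=lambda p:(235+(p[0]-.9)/2.85,140+(p[1]-.9)/2.85)
P=np.array([w(c,f(p),.06) for p in ((637,116),(752,120),(749,238),(626,232))])
print(P.mean(0),np.linalg.norm(P-np.roll(P,-1,0),axis=1)); d=P[0]+P[1]-P[2]-P[3];print(np.degrees(np.arctan2(d[1],d[0])))
d=P[0]+P[3]-P[2]-P[1];print(np.degrees(np.arctan2(d[1],d[0])))
E
```

```text
t: 23.35
position: [0.5016, 0.0899, 0.0487]
tool_rot: [0.213, 3.133, 0.001]
wrist_force: [-0.3, 0.2, 5.3]
width: 0.0126
gripper_force: 48.9
[ 0.4663627 -0.3011311] [0.12027915 0.12410421 0.12709336 0.12279236]
-5.600963094243179
87.87261132106995
```

```bash
python3 -m pendant '[0,0,-3,0,0, 0,0,-7,0,0, 0,0,-11,0,0, 0,0,-13.5,0,0, 0,0,-13.5,0,0, 0,0,-13.5,0,0]'; python3 -c "
from h import *
go(.467,-.301,.13,177)
c=ctrl.camera('top')
g=cv2.cvtColor(c['image'],cv2.COLOR_RGB2GRAY)[165:235,445:510]
k=cv2.findContours((g<85).astype('uint8'),0,1)[0]; k=max(k,key=cv2.contourArea); k=k+np.array([445,165])
h=cv2.convexHull(k); r=cv2.minAreaRect(h); print(r); print(cv2.boxPoints(r))
"
```

```text
t: 24.15
position: [0.5006, 0.0896, 0.1812]
tool_rot: [-0.214, -3.132, 0.001]
wrist_force: [-1.4, 0.0, -2.4]
width: 0.0126
gripper_force: 49.3
pos [0.5006 0.0896 0.1812] toolx 172.2 q6 0.31 shift [ -1.98 -39.15   5.14] turn -4.8 t 24.15
((475.5, 202.5), (43.0, 43.0), 90.0)
[[454. 181.]
 [497. 181.]
 [497. 224.]
 [454. 224.]]
```

```bash
python3 -m pendant '[-0.5,-5,0,0,0, -1,-10,0,0,0, -1.3,-15,0,0,0, -1.5,-19,0,0,0, -1.5,-19,0,0,0, -1.5,-19,0,0,0, -1.5,-19,0,0,0]'
python3 - <<'E'
from h import *
import pickle
c=ctrl.camera("wrist");pickle.dump(c,open("c7.pkl","wb"))
d=ctrl.camera("top")["image"][165:235,440:515]
a=cv2.resize(c["image"][70:290,0:260],None,fx=2,fy=2,interpolation=cv2.INTER_CUBIC)
b=cv2.resize(d,None,fx=3.6,fy=3.6,interpolation=cv2.INTER_CUBIC)
o=np.zeros((440,520+270,3),'uint8');o[:,:520]=a;o[:b.shape[0],520:520+b.shape[1]]=b
cv2.imwrite("pics/w7.png",cv2.convertScaleAbs(o[:,:,::-1],alpha=1.5,beta=25))
go(.467,-.301,.11,176)
E
```

```text
t: 25.08
position: [0.49, -0.0997, 0.1823]
tool_rot: [-0.212, -3.134, -0.0]
wrist_force: [-0.2, -0.1, -1.7]
width: 0.0122
gripper_force: 49.4
pos [ 0.4902 -0.0997  0.1826] toolx 172.3 q6 -0.07 shift [ -0.41 -20.26   7.26] turn -3.7 t 25.175
```

View pics/w7.png

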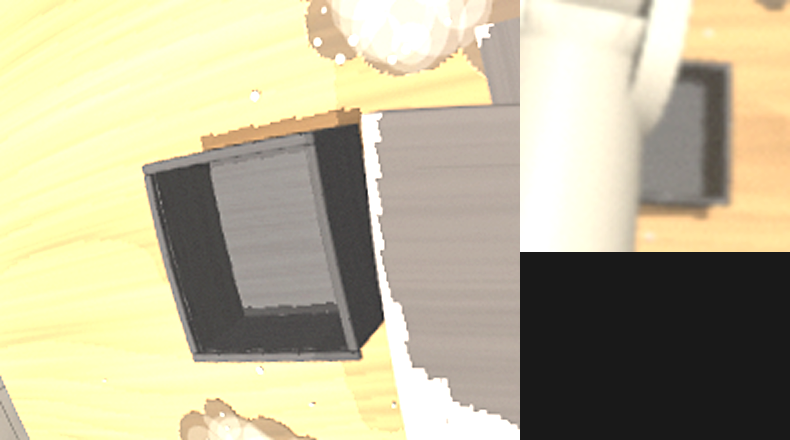

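The square tin's rim corners in the left panel are at (144,170), (314,135), (361,354) and (195,359).

Run:
```python
from h import *
import pickle
c=pickle.load(open("c7.pkl","rb"))
P=np.array([wf(c,((u-.5)/2,70+(v-.5)/2),.06) for u,v in ((144,170),(314,135),(361,354),(195,359))])
print(P.round(4).tolist(),P.mean(0),np.linalg.norm(P-np.roll(P,-1,0),axis=1))
d=P[2]+P[3]-P[0]-P[1];print(np.degrees(np.arctan2(d[1],d[0]))); d=P[1]+P[2]-P[0]-P[3];print(np.degrees(np.arctan2(d[1],d[0])))
go(*P.mean(0),.11,176)
```

```text
[[0.4095, -0.3577], [0.4155, -0.2397], [0.5287, -0.2458], [0.5234, -0.3642]] [ 0.46926594 -0.30181612] [0.11814392 0.11343367 0.11853278 0.11408141]
-3.1795080411660623
87.26275364505891
pos [ 0.4902 -0.0997  0.1826] toolx 172.3 q6 -0.07 shift [ -0.65 -20.31   7.26] turn -3.7 t 25.175
```

```bash
python3 -m pendant '[-0.1,-5,0,0,0, -0.2,-10,0,0,0, -0.3,-15,0,-2,0, -0.5,-19,0,-4.7,0, -0.5,-20.3,0,-4.7,0, -0.5,-20.3,0,-4.7,0, -0.5,-20.3,3,-4.7,0, -0.5,-20.3,6,-4.7,0, -0.5,-20.3,8,-4.7,0, -0.5,-20.3,8.5,-4.7,0, -0.5,-20.3,8.5,-4.7,0, -0.5,-20.3,8.5,-4.7,0]'; python3 -c "
from h import *
go(.468,-.3015,.0745,177)"
```

```text
t: 26.68
position: [0.4681, -0.3023, 0.099]
tool_rot: [0.084, 3.139, -0.001]
wrist_force: [0.1, -0.6, -2.2]
width: 0.012
gripper_force: 49.6
pos [ 0.4681 -0.3023  0.099 ] toolx 176.9 q6 -0.52 shift [0.02 0.08 2.45] turn -0.1 t 26.675
```

```bash
python3 -m pendant '[0,0.1,0.7,0,0, 0,0.1,1.3,0,0, 0,0.1,1.8,0,0, 0,0.1,2.2,0,0, 0,0.1,2.4,0,0, 0,0.1,2.4,0,0]'
```

```text
t: 27.42
position: [0.4676, -0.3014, 0.0739]
tool_rot: [0.085, 3.14, -0.0]
wrist_force: [-0.6, -0.8, -1.9]
width: 0.0125
gripper_force: 49.6
```

Still hanging free well below rim-top height, so the skirt is over the rim. I'll release it and back off to the side so the camera can see.

```bash
python3 -m pendant '[0,0,0.1,0,0, 0,0,0.1,0,3, 0,0,0.1,0,5, 0,0,0.1,0,5, 0,0,0.1,0,5, 0,0,-4,0,5, 0,0,-8,0,5, 0,0,-12,0,5, 4,0,-12,0,5, 9,-4,-12,0,5, 14,-9,-12,0,5, 14,-14,-12,0,5]'; python3 -m pendant '[0,-5,0,0,5, 0,-8,0,0,5, 0,-8,0,0,5, 0,-8,0,0,5]'
python3 - <<'E'
from h import *
c=ctrl.camera("top")["image"][140:255,235:515]; s=ctrl.camera("scene")["image"][120:260,170:420]
r=lambda a:cv2.resize(a,(790,int(a.shape[0]*790/a.shape[1])),interpolation=cv2.INTER_CUBIC)
c=r(c);s=cv2.resize(s,None,fx=1.9,fy=1.9,interpolation=cv2.INTER_CUBIC);o=np.zeros((c.shape[0]+s.shape[0],790,3),'uint8');o[:c.shape[0]]=c;o[c.shape[0]:,:s.shape[1]]=s
print(o.shape);cv2.imwrite("pics/end.png",cv2.convertScaleAbs(o[:,:,::-1],alpha=1.2,beta=15))
E
```

```text
t: 28.92
position: [0.318, -0.4344, 0.195]
tool_rot: [0.086, 3.139, -0.002]
wrist_force: [2.1, -0.1, 0.4]
width: 0.0499
gripper_force: 0.0
t: 29.42
position: [0.3158, -0.5129, 0.1937]
tool_rot: [-0.085, -3.14, -0.001]
wrist_force: [-0.6, 0.5, 0.2]
width: 0.0501
gripper_force: 0.0
(590, 790, 3)
```

View pics/end.png

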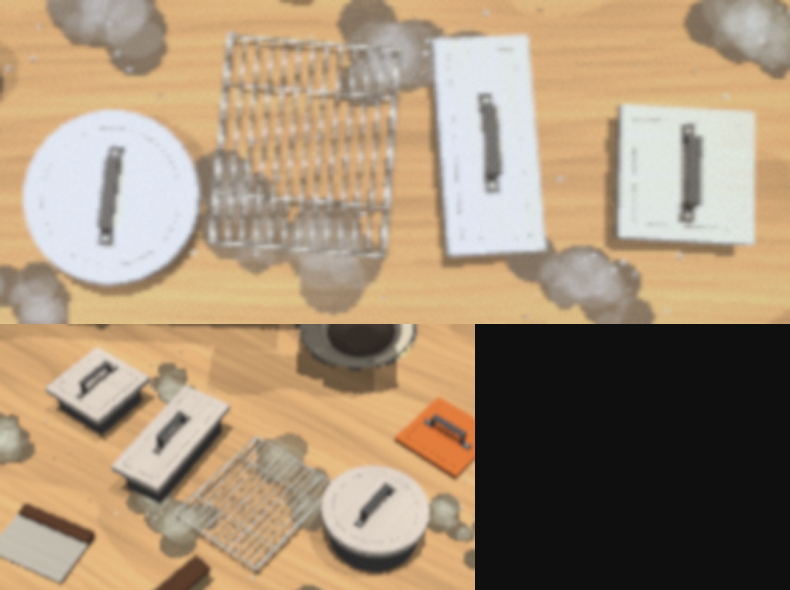

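All three lids look level and fully down: round at (111,197), long at (490,145) and square at (686,174). The rack is empty and the bystanders are untouched.

```bash
python3 -c "
from station import ctrl
print(ctrl.close_job())"
```

```text
the job is handed in; nothing more can be done
None
```

The job is handed in: the last picture shows each lid level and fully down on the tin of its own shape, about 29 s in, but the hand-in gave back no verdict.

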